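Hold a spring clip gaping over a pulled-up planner card

TASK

Pull the planner card up out of its black sleeve by its tab until it reaches its stop, and let go of the tab. Then take the steel spring clip off the front rim of the paper tray, squeeze its handles so that the jaws gape wide, and lower it over the bare top edge of the card, beside the tab and with its whole width on the edge, so that one jaw is on each side with the edge well between them and nothing of the clip touches card or sleeve. Finish while still holding the clip squeezed open there, ready for a note to be slipped in; leave the card up and the other things on the desk undisturbed.

Things in the scene. Friction and masses are not known exactly. Their poses are not given: they have to be found in the camera images.
- sleeve: Black plastic sleeve of the planner stand, fixed to the desk: a box 60 (x) x 220 (y) x 90 mm (z), origin at the centre of its underside. The white card stands in the slot along the middle of its top; the slot runs along the sleeve's y.
- board (a joint): How far the white planner card is pulled up out of the sleeve (m): 0 = down, its top edge 1 mm above the sleeve's top; 0.070 = at its upper stop, its top edge 161 mm above the desk. A light return spring and a friction brake act on it: pulling up takes about 7 N, it stays where it is left, and a push down of about 3 N would slide it back in.
- card_tab (a point): Centre of the top of the card's grey pull tab. The tab is an upright block 10 mm thick (along the sleeve's x), 34 mm wide (along y), standing 40 mm above the card's top edge, centred 78 mm from the card's middle towards the sleeve's -y end. It moves up with the card.
- card_edge (a point): Point on the card's top edge, 98 mm from the tab's centre along the sleeve's +y; middle plane of the card. The card is 5 mm thick (x) and 200 mm wide (y, from 120 mm on the -y side of this point to 80 mm on the +y side); the bare edge runs from the tab (81 mm on the -y side of this point) to the +y end. Axes as the sleeve's: x across the card, y along the edge, z up. It moves up with the card.
- tray: Dark steel paper tray, fixed: open box 160 (x) x 210 (y) x 62 mm (z), walls 4 mm thick, origin at the centre of its underside. The clip is parked astride the rim of its front (-x) wall, the wall that faces the robot; the rim runs along the tray's y. A 14 mm stack of paper lies inside.
- clip: Steel spring clip, 80 g, parked upright, jaws down over the tray's front rim, handles up. Origin: centre of its hinge barrel (10 mm diameter, 60 mm long along the clip's y), resting on the rim 67 mm above the desk. Two jaw plates (60 mm wide, 3 mm thick) reach 41 mm below the hinge. This body is the +x half; z is up when parked; it leans by about 0.4 rad when squeezed fully.
- clip_handle_far (a point): Middle of the outer top edge of the +x handle. Two handle plates (36 mm wide along y, 3 mm thick) flare up from the hinge in a V along the clip's x: parked, they end 39 mm above the hinge, 54 mm apart over their outsides. Squeezed fully they are upright and parallel, 20 mm over their outsides, and span 6 to 46 mm above the hinge.
- clip_handle_near (a point): Middle of the outer top edge of the -x handle (the mirror image of the other).
- clip_jaw (a joint): Angle (rad) between the clip's halves away from parked: 0 = parked on the rim (jaws parallel, 4 mm apart), -0.08 = shut, 0.80 = squeezed fully open to its stop, where the jaw tips are 34 mm apart inside and the jaws 20 mm below the hinge 19 mm apart. The spring needs about 4 N on each handle to start and 8 N for full opening, so a grip of 20 N squeezes it to its stop and holds it.
- clip_tip_far (a point): Middle of the lower end of the clip's +x jaw, 41 mm below the hinge when parked.
- clip_tip_near (a point): Middle of the lower end of the clip's -x jaw, 41 mm below the hinge when parked.
- glue_stick: Bystander: white glue stick standing between sleeve and tray, 26 mm diameter, 85 mm high; origin at its foot.
- tape_roll: Bystander: clear roll of tape, 52 mm across, 19 mm high, lying on the paper in the tray; origin at its underside.
- mug: Bystander: white mug, 80 mm across, 92 mm high, on the left; origin at its foot.
- cleaner: Bystander: bottle of cleaner, 66 mm across, 190 mm high, on the right; origin at its foot.
- eraser: Bystander: whiteboard eraser, 50 x 110 x 30 mm, close in front of the robot; origin at its underside.
- stapler: Bystander: black stapler, 125 mm long, about 48 mm high, close in front of the robot; origin at its underside.
There are look-alikes about, which are no part of the job. What is shaped like the sleeve but turquoise is not meant. Leave any red look-alike of the clip alone.

How it is judged:
By the outcome, as a careful person would: the job done as asked, in the order asked, and still so for the second after the job is handed in, while the arm keeps its last pose, push and grip.
It also fails if it takes over 54 s, if anything falls off the work surface, if the arm or the gripper's body presses on something with over 40 N, if the wrist force passes 120 N, or if a joint passes its speed limit or range.

ROBOT

A 7-joint arm with a two-finger parallel gripper is mounted at the origin on the work surface. World frame = base frame: x ahead of the robot, y to its left, z up, the work surface at z = 0. Lengths are in m, angles in rad, forces in N, time in s.
With the tool pointing down it reaches from about 0.425 to 0.925 m from the base axis. Payload 6.8 kg.
Tool frame: the origin (TCP) lies between the finger pads; the fingertips stand 22 mm ahead of it and the grasp point (between the pads) lies 3 mm ahead of it (bot.tip_reach is the distance from the TCP to the fingertips, in m); z points along the fingers, x is the direction in which the jaws open and shut, and the axes are right-handed (so a half turn about z gives the same grasp; the last joint's range is limited). The gripper opens to 85 mm and grips with 20 to 120 N. Pads are 22 mm wide; open, the fingers measure 114 mm over their backs; the gripper's body (76 mm by 85 mm) begins 54 mm behind the grasp point. The pads swing forward as they close: fully open they stand 13 mm farther back than shut.
Start: joints at [-1.399, 0.477, 0.022, 1.555, -0.011, 1.109, -0.083], TCP at [0.186, 0.649, 0.253] pointing down, gripper open.
Joint ranges: [-2.96, 2.96], [-0.34, 2.1], [-1.41, 1.46], [0.24, 2.44], [-1.37, 4.51], [0.17, 1.92], [-2.96, 2.96]. Speed limits (rad/s): [2.39, 2.39, 3.14, 3.14, 3.14, 3.14, 3.14].

INTERFACE

Orientations are given as a unit quaternion [w, x, y, z].
In Python, from station import bot gives the robot as it stands.
- The arm moves only by the tool step_arm, never from a script. Its argument "targets" is a list of rows, each a list of 5 numbers: the shift along the tool's x, y, z in mm, then the turn about the tool's z in degrees, then the closure, from 0 (fully open) to 1 (shut). In form: [[dx, dy, dz, spin, jaw], ...]. A call has 1 to 20 rows; each row is the pose to reach, as a shift and turn from the pose commanded when the call began, along the tool's axes at that moment; what a row does not reach only later rows make up. A row lasts 1/12 s, in which the tool goes at most 41.7 mm and 7.16 degrees, less where a joint would pass 70% of its speed; a pose out of reach is approached as far as the arm can. A call with a gripper value outside its range is refused whole. The fingers move at their own pace and stop on an object; "newtons" is the grip in N (left out, the last holds). Time passes only in rows, so rows that repeat a pose let the fingers close. It gives the time, the measured TCP pose, the force and the opening at its end, in the units of the state.
- bot.get_obs(): the state, without advancing time (a new reading comes with each control period).
- bot.read_camera(name): name is "scene" or "top" or "wrist"; returns a dict with "frame" (400x640x3 uint8, red, green, blue), "z_map" (400x640 float32, m along the optical axis (not along the pixel's ray), 0 where there is no reading), "fov_y" (degrees; the focal length in pixels is half the picture's height over the tangent of half this angle, whatever the lens; pixels are square), "cx", "cy" (the principal point, pixels), "R" (3x3) and "t" (3): a world point X has camera coordinates R X + t. Camera axes: x right, y down, z forward; pixel columns grow to the right and rows downward; lengths in m; the calibration is good to about 2 mm. The wrist camera is an equidistant fisheye: a pixel r from the principal point sees the ray r / f radians off the axis. A picture is of the moment at which its call begins.
- bot.hand_in(): hands the job in, once; it reports no verdict.
The state is a dict: "t": time; "q": joint angles; "joint_vel": joint speeds; "joint_torque": joint torques, N m; "eef_pos": TCP position; "tool_rot": TCP orientation; "contact_force": force on the tool from outside, world axes, zero at the start; "torque": the same for the moment, N m; "gripper_width": opening from 0.0 (shut) to 1.0 (fully open).
Only numpy, scipy, OpenCV 4.12 (cv2) and the standard library are available. Lean on these libraries where they do the work, as an engineer would, in place of code of your own. Each camera call takes 0.05 s, during which the arm holds its last target.

## Working session

There is one attempt and no reset: what is moved stays moved. The work goes in short steps, Python scripts to look and compute and a tool call to move; the robot and the scene stay as the last step left them, time stands still between calls to the robot, and variables do not carry over. Pictures are saved under pics/ and viewed, and the job is handed in when it is done.

Besides the shell and the picture viewer there is one more tool, called after "Call:" as a command line: name --pt "numbers of a row" for each row, then --argument value for the rest. step_arm: Moves the arm, as the interface text tells. Its arguments: {"type":"object","properties":{"targets":{"type":"array"},"newtons":{"type":"number"}},"required":["targets"]}

```bash
mkdir -p pics; ls
cat > h.py <<'E'
import numpy as np, cv2
from station import bot
def save(n,fn,crop=None,scale=1):
    c=bot.read_camera(n); im=c['frame'][:,:,::-1]
    np.savez(''+n+'.npz',**c)
    if crop: 
        a,b,d,e=crop; im=im[b:e,a:d]
    if scale!=1: im=cv2.resize(im,None,fx=scale,fy=scale,interpolation=cv2.INTER_CUBIC)
    cv2.imwrite('pics/'+fn,im); return c
def cloud(c):
    f=200/np.tan(np.radians(float(c['fov_y']))/2)
    z=c['z_map'];v,u=np.mgrid[:400,:640]
    P=np.stack([(u-c['cx'])/f*z,(v-c['cy'])/f*z,z],-1)
    W=(P-c['t'])@c['R']; W[z==0]=np.nan
    return W
def load(n): return dict(np.load(''+n+'.npz'))
E
python3 - <<'E'
from h import *
o=bot.get_obs();print(o)
for n in('scene','top','wrist'):
    c=save(n,n+'0.png');print(n,c['fov_y'],c['cx'],c['cy'],c['t'])
E
```

```text
pics
{'t': 0.0, 'q': array([-1.39910335,  0.4778014 ,  0.02234907,  1.55643386, -0.01149896,
        1.1093009 , -0.08307432]), 'joint_vel': array([-7.12562550e-04, -1.15861449e-05,  5.96023244e-04, -3.71922275e-04,
        3.98202780e-05, -9.07930897e-04,  1.01680284e-03]), 'joint_torque': array([-1.58510793e-04, -5.96447110e+01,  1.60810445e+00, -2.81196070e+01,
        1.24439568e-02,  9.25263186e-03, -3.09473978e-05]), 'eef_pos': array([0.18627209, 0.64822366, 0.25233242]), 'tool_rot': array([ 6.00325968e-04,  7.98785810e-01,  6.01614831e-01, -6.80686481e-04]), 'contact_force': array([-0.17343574, -0.08951014,  0.12855564]), 'torque': array([0.04911467, 0.00423574, 0.0677021 ]), 'gripper_width': 1.0025599720291356}
scene 54.92038098015422 321.7426963024139 199.05818330981194 [-0.12455854 -0.13534605  1.55281338]
top 53.52450337947496 318.08328213030734 207.08426016240625 [0.01094498 0.39804472 1.09286101]
wrist 65.70646984690485 314.03895568842586 201.78971070500273 [-0.6743895 -0.0436112  0.3822912]
```

View pics/scene0.png

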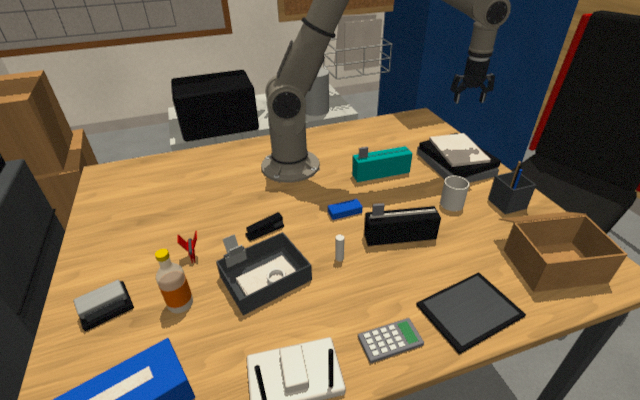

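View pics/top0.png

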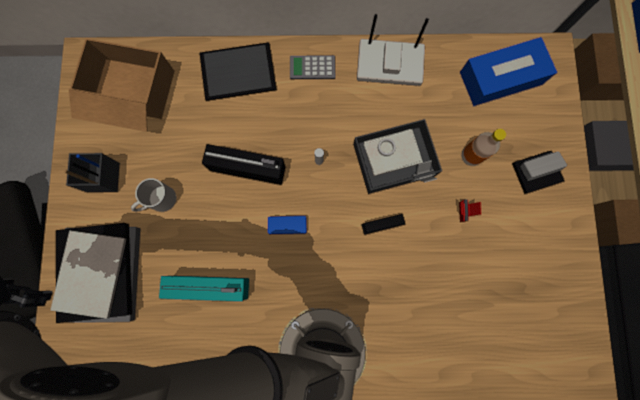

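View pics/wrist0.png

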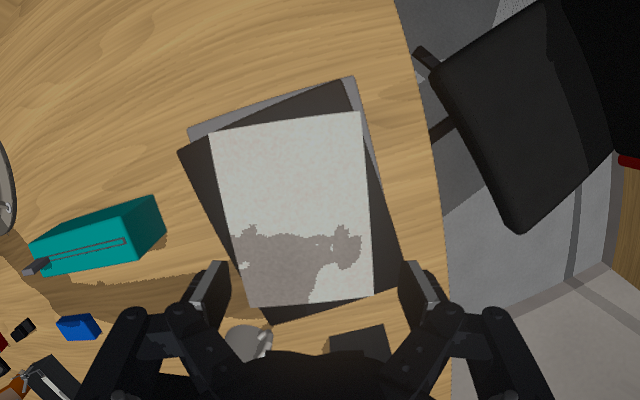

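Candidates. For the sleeve: the black box at top (243,163), and a turquoise one at (204,288), which is rejected. For the clip: the grey one on the tray's front rim at about (425,170), and the red one at (468,210), which is rejected. For the tray: the dark open box at (397,157), and the letter tray at (97,272), which is rejected. Next is a close crop to check.

Run:
```python
from h import *
c=load('top');im=c['frame'][:,:,::-1]
a=cv2.resize(im[135:195,195:295],None,fx=8,fy=8,interpolation=cv2.INTER_CUBIC)[:, :400*2]
b=cv2.resize(im[115:200,345:450],None,fx=7,fy=7,interpolation=cv2.INTER_CUBIC)
cv2.imwrite('pics/cropA.png',a);cv2.imwrite('pics/cropB.png',b)
s=load('scene');im=s['frame'][:,:,::-1]
cv2.imwrite('pics/cropC.png',cv2.resize(im[190:310,210:450],None,fx=3.3,fy=3.3,interpolation=cv2.INTER_CUBIC))
W=cloud(c);
np.set_printoptions(precision=3,suppress=True)
for (u,v) in [(243,163),(268,160),(425,170),(320,250),(320,155),(386,148)]: print(u,v,W[v,u])
# height map points
S=W[140:190,198:292].reshape(-1,3)
for lo,hi in [(.085,.1),(.11,.16)]:
    m=(S[:,2]>lo)&(S[:,2]<hi);print(lo,m.sum(),S[m].mean(0),S[m].min(0),S[m].max(0))
```

```text
243 163 [0.513 0.211 0.089]
268 160 [0.506 0.136 0.141]
425 170 [ 0.493 -0.291  0.07 ]
320 250 [ 0.279  0.003 -0.002]
320 155 [0.536 0.    0.081]
386 148 [ 0.575 -0.196  0.015]
0.085 1503 [0.519 0.217 0.089] [0.471 0.102 0.085] [0.569 0.324 0.1  ]
0.11 82 [0.502 0.136 0.131] [0.496 0.12  0.11 ] [0.511 0.153 0.141]
```

View pics/cropA.png

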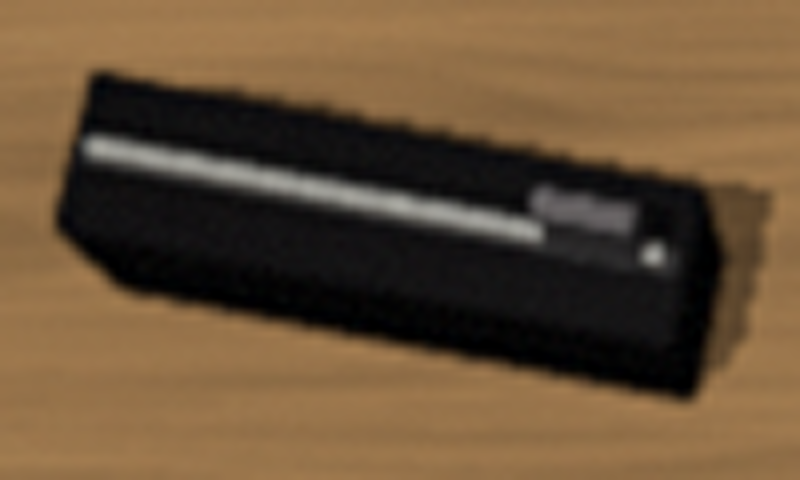

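View pics/cropB.png

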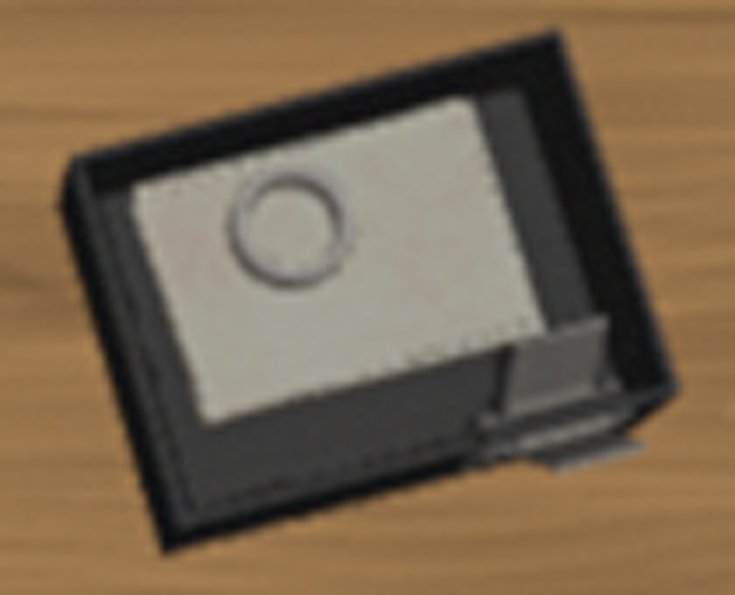

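View pics/cropC.png

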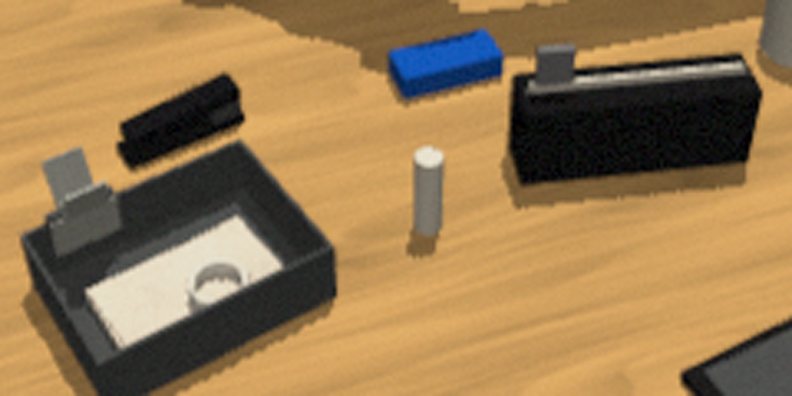

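The crops confirm the choice: black sleeve with white card and grey tab (top 268,160), and grey clip near the right end of the tray's front rim (top 425,172). Now I fit the poses.

Run:
```python
from h import *
np.set_printoptions(precision=4,suppress=True)
for cam in ('top','scene'):
    c=load(cam);W=cloud(c);P=W.reshape(-1,3);C=c['frame'].reshape(-1,3).astype(int)
    def sel(x0,x1,y0,y1,z0,z1):
        return (P[:,0]>x0)&(P[:,0]<x1)&(P[:,1]>y0)&(P[:,1]<y1)&(P[:,2]>z0)&(P[:,2]<z1)
    print(cam)
    m=sel(.44,.60,.08,.34,.084,.097);Q=P[m]
    r=cv2.minAreaRect(Q[:,:2].astype(np.float32));print('sleeve',r,np.median(Q[:,2]))
    # white line
    w=m&(C.min(1)>120);L=P[w];mu=L[:,:2].mean(0);u,s,vt=np.linalg.svd(L[:,:2]-mu);d=vt[0]*np.sign(vt[0,1]);t=(L[:,:2]-mu)@d
    print('card',w.sum(),mu,'yaw',np.degrees(np.arctan2(-d[0],d[1])),mu+d*t.min(),mu+d*t.max(),np.median(L[:,2]))
    m=sel(.44,.60,.08,.2,.125,.15);Q=P[m];print('tabtop',m.sum(),Q.mean(0),cv2.minAreaRect(Q[:,:2].astype(np.float32)))
    m=sel(.42,.70,-.36,-.08,.054,.066);Q=P[m]
    print('tray',cv2.minAreaRect(Q[:,:2].astype(np.float32)),np.median(Q[:,2]))
    m=sel(.42,.60,-.36,-.2,.073,.13);Q=P[m]
    print('clip',m.sum(),Q.min(0),Q.max(0));
    for i in np.where(m)[0][::3]: print(P[i],i%640,i//640)
```

```text
top
sleeve ((0.5195297002792358, 0.2128869742155075), (0.21902646124362946, 0.060600489377975464), 78.30799865722656) 0.0885344841025091
card 39 [0.525  0.2338] yaw -12.16809970452061 [0.5097 0.1632] [0.54   0.3034] 0.095260065465433
tabtop 61 [0.5027 0.1367 0.1355] ((0.5037670731544495, 0.13688795268535614), (0.03350284323096275, 0.010777156800031662), 77.27448272705078)
tray ((0.5408972501754761, -0.22187498211860657), (0.1663745641708374, 0.211734801530838), 14.661255836486816) 0.059727371955985195
clip 172 [ 0.451  -0.3127  0.0732] [ 0.5093 -0.2617  0.107 ]
[ 0.509  -0.2935  0.1061] 429 161
[ 0.5075 -0.2837  0.102 ] 425 162
[ 0.5071 -0.2916  0.103 ] 428 162
[ 0.5068 -0.2994  0.104 ] 431 162
[ 0.5048 -0.2782  0.1017] 423 163
[ 0.5048 -0.2864  0.1014] 426 163
[ 0.505  -0.2948  0.1006] 429 163
[ 0.5018 -0.267   0.1028] 419 164
[ 0.5011 -0.2744  0.1053] 422 164
[ 0.5026 -0.2842  0.0993] 425 164
[ 0.5034 -0.2932  0.0963] 428 164
[ 0.4992 -0.267   0.1023] 419 165
[ 0.5009 -0.2769  0.0957] 422 165
[ 0.4996 -0.2838  0.1   ] 425 165
[ 0.5014 -0.294   0.0931] 428 165
[ 0.4984 -0.2661  0.09
[... 4103 characters left out ...]
916  0.1053] 233 249
[ 0.5051 -0.2839  0.0976] 236 249
[ 0.4991 -0.2761  0.0893] 239 249
[ 0.4769 -0.3106  0.0763] 226 250
[ 0.5119 -0.2973  0.1047] 231 250
[ 0.5046 -0.2896  0.0952] 234 250
[ 0.502  -0.2819  0.0901] 237 250
[ 0.4945 -0.2739  0.0804] 240 250
[ 0.5115 -0.3004  0.1016] 230 251
[ 0.503  -0.2928  0.091 ] 233 251
[ 0.4976 -0.285   0.0833] 236 251
[ 0.4976 -0.2771  0.0805] 239 251
[ 0.5082 -0.3035  0.0958] 229 252
[ 0.504  -0.2959  0.0892] 232 252
[ 0.4988 -0.2882  0.0816] 235 252
[ 0.4933 -0.2803  0.0736] 238 252
[ 0.5029 -0.2991  0.0854] 231 253
[ 0.4985 -0.2913  0.0786] 234 253
[ 0.4893 -0.3128  0.0732] 226 254
[ 0.5026 -0.2997  0.0815] 231 254
[ 0.4988 -0.3055  0.076 ] 229 255
```

```bash
cat >> h.py <<'E'
from scipy.spatial.transform import Rotation as Ro
def shift(target,xang=None):
    o=bot.get_obs();q=o['tool_rot'];R=Ro.from_quat([q[1],q[2],q[3],q[0]]).as_matrix()
    d=R.T@(np.array(target)-o['eef_pos'])*1000
    a=np.degrees(np.arctan2(R[1,0],R[0,0]));s=None
    if xang is not None: s=(a-xang+180)%360-180
    print('t',round(o['t'],2),'pos',o['eef_pos'].round(4),'ang',round(a,2),'tilt',R[:,2].round(4),'F',o['contact_force'].round(1),'w',round(o['gripper_width'],3))
    print('shift mm',d.round(1),'spin',s)
E
python3 - <<'E'
from h import *
shift([.505,.135,.24],-11.6)
c=load('top');W=cloud(c);P=W.reshape(-1,3)
m=(P[:,2]>.12)&(P[:,2]<.25)&(P[:,0]>.4)&(P[:,0]<.7)&(P[:,1]<-.3)&(P[:,1]>-.5)
print(P[m].min(0),P[m].max(0),np.median(P[m],0))
E
```

```text
t 0.15 pos [0.1863 0.6483 0.2525] ang 73.97 tilt [-3.0e-04 -1.4e-03 -1.0e+00] F [ 0.4 -0.6  0.8] w 0.995
shift mm [-405.4  448.1   13.2] spin 85.57137768437502
[ 0.52445759 -0.48162972  0.12006463] [ 0.58372939 -0.42070083  0.19323938] [ 0.54730156 -0.44362505  0.13949338]
```

Call:
step_arm --pt "-405 448 13 85.6 0" --pt "-405 448 13 85.6 0" --pt "-405 448 13 85.6 0" --pt "-405 448 13 85.6 0" --pt "-405 448 13 85.6 0" --pt "-405 448 13 85.6 0" --pt "-405 448 13 85.6 0" --pt "-405 448 13 85.6 0" --pt "-405 448 13 85.6 0" --pt "-405 448 13 85.6 0" --pt "-405 448 13 85.6 0" --pt "-405 448 13 85.6 0" --pt "-405 448 13 85.6 0" --pt "-405 448 13 85.6 0" --pt "-405 448 13 85.6 0" --pt "-405 448 13 85.6 0" --pt "-405 448 13 85.6 0" --pt "-405 448 13 85.6 0" --pt "-405 448 13 85.6 0" --pt "-405 448 13 85.6 0" --newtons 40

```text
t: 1.82
eef_pos: [0.5045, 0.1373, 0.2402]
tool_rot: [-0.0, 0.995, -0.1, -0.0]
contact_force: [-0.5, -0.5, -0.6]
gripper_width: 0.995
```

Run:
```python
from h import *
shift([.505,.135,.12],-11.6)
save('wrist','wrist1.png')
```

```text
t 1.82 pos [0.5045 0.1373 0.2402] ang -11.48 tilt [-5.e-04  4.e-04 -1.e+00] F [-0.5 -0.5 -0.6] w 0.995
shift mm [  1.    2.2 120.2] spin 0.11986893854904679
```

View pics/wrist1.png

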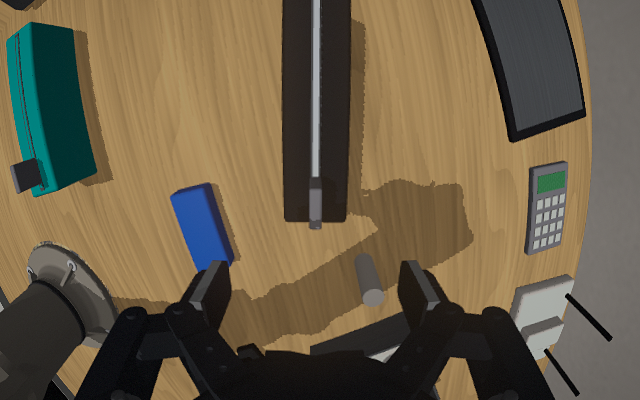

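The tab at (315,200) lies midway between the fingers and the slot is parallel. I'll refine with the fisheye depth.

```bash
cat >> h.py <<'E'
def fcloud(c):
    f=200/np.tan(np.radians(float(c['fov_y']))/2)
    z=c['z_map'];v,u=np.mgrid[:400,:640]
    dx=u-float(c['cx']);dy=v-float(c['cy']);r=np.hypot(dx,dy)+1e-9;k=np.tan(r/f)/r
    P=np.stack([dx*k*z,dy*k*z,z],-1)
    W=(P-c['t'])@c['R']; W[z==0]=np.nan
    return W
E
python3 - <<'E'
from h import *
np.set_printoptions(precision=4,suppress=True)
c=load('wrist');P=fcloud(c).reshape(-1,3)
def sel(x0,x1,y0,y1,z0,z1):
    return (P[:,0]>x0)&(P[:,0]<x1)&(P[:,1]>y0)&(P[:,1]<y1)&(P[:,2]>z0)&(P[:,2]<z1)
m=sel(.44,.60,.08,.36,.084,.1);print('sleeve',cv2.minAreaRect(P[m][:,:2].astype(np.float32)),np.median(P[m][:,2]))
m=sel(.46,.54,.10,.18,.125,.15);print('tab',m.sum(),cv2.minAreaRect(P[m][:,:2].astype(np.float32)),np.median(P[m][:,2]))
E
```

```text
sleeve ((0.5208534598350525, 0.20887021720409393), (0.20524398982524872, 0.06077989190816879), 78.27420806884766) 0.09145329338975736
tab 536 ((0.5064435601234436, 0.13905759155750275), (0.033577654510736465, 0.008662380278110504), 78.53441619873047) 0.13985247887701008
```

Call:
step_arm --pt "2 1 40 0.1 0" --pt "2 1 80 0.1 0" --pt "2 1 110 0.1 0" --pt "2 1 120 0.1 0" --pt "2 1 120 0.1 0" --pt "2 1 120 0.1 0.5" --pt "2 1 120 0.1 1" --pt "2 1 120 0.1 1" --pt "2 1 120 0.1 1" --pt "2 1 120 0.1 1" --pt "2 1 120 0.1 1" --pt "2 1 120 0.1 1" --pt "2 1 120 0.1 1" --pt "2 1 120 0.1 1" --pt "2 1 120 0.1 1" --newtons 40

```text
t: 3.12
eef_pos: [0.5049, 0.1351, 0.1201]
tool_rot: [-0.0, 0.995, -0.102, -0.002]
contact_force: [-6.7, 2.0, 3.9]
gripper_width: 0.112
```

Run:
```python
from h import *
shift([.506,.136,.12],-11.6)
save('wrist','wrist2.png')
save('scene','scene2.png',(330,150,470,260),5)
```

```text
t 3.12 pos [0.5049 0.1351 0.1201] ang -11.7 tilt [-3.9e-03  7.0e-04 -1.0e+00] F [-6.7  2.   3.9] w 0.112
shift mm [ 0.9 -1.1  0.1] spin -0.10332662093850331
```

View pics/wrist2.png

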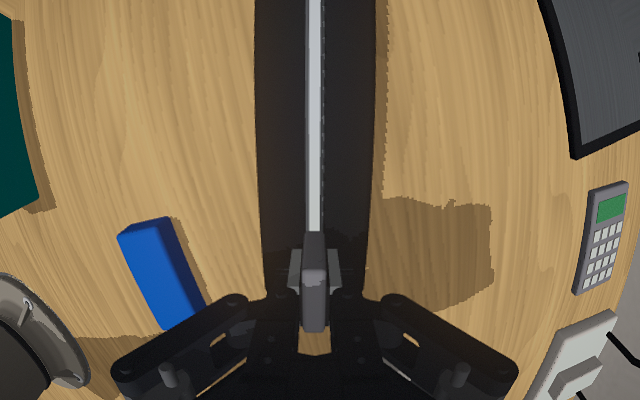

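View pics/scene2.png

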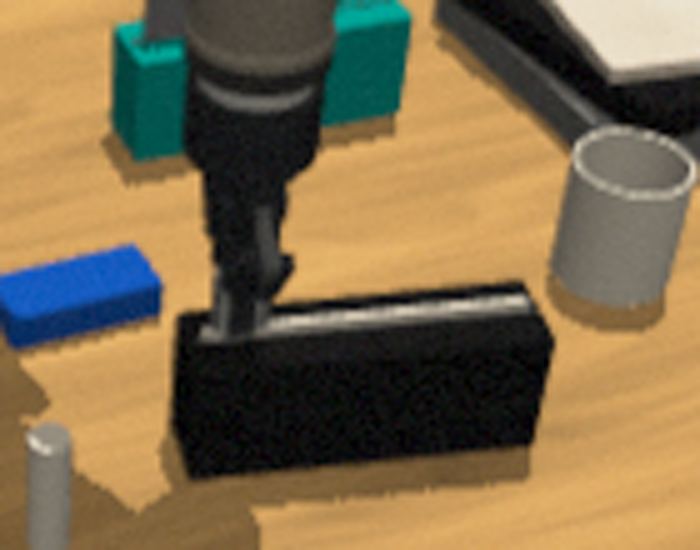

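The tab is gripped (9.5 mm). The 7 N side force says my +2 mm correction was wrong, so I take 1 mm back while pulling up.

Call:
step_arm --pt "-1 0 -2 0 1" --pt "-1 0 -10 0 1" --pt "-1 0 -20 0 1" --pt "-1 0 -30 0 1" --pt "-1 0 -40 0 1" --pt "-1 0 -50 0 1" --pt "-1 0 -58 0 1" --pt "-1 0 -64 0 1" --pt "-1 0 -68 0 1" --pt "-1 0 -70 0 1" --pt "-1 0 -71 0 1" --pt "-1 0 -71 0 1" --pt "-1 0 -71 0 1" --newtons 50

```text
t: 4.3
eef_pos: [0.5046, 0.1352, 0.1873]
tool_rot: [0.001, 0.995, -0.102, -0.001]
contact_force: [16.2, 9.0, -54.9]
gripper_width: 0.113
```

Run:
```python
from h import *
shift([.506,.136,.12],-11.6)
save('scene','scene3.png',(330,130,470,260),5)
```

```text
t 4.3 pos [0.5046 0.1352 0.1873] ang -11.66 tilt [-0.0013 -0.0028 -1.    ] F [ 16.2   9.  -54.9] w 0.113
shift mm [ 1.3 -1.3 67.3] spin -0.059275271184958456
```

View pics/scene3.png

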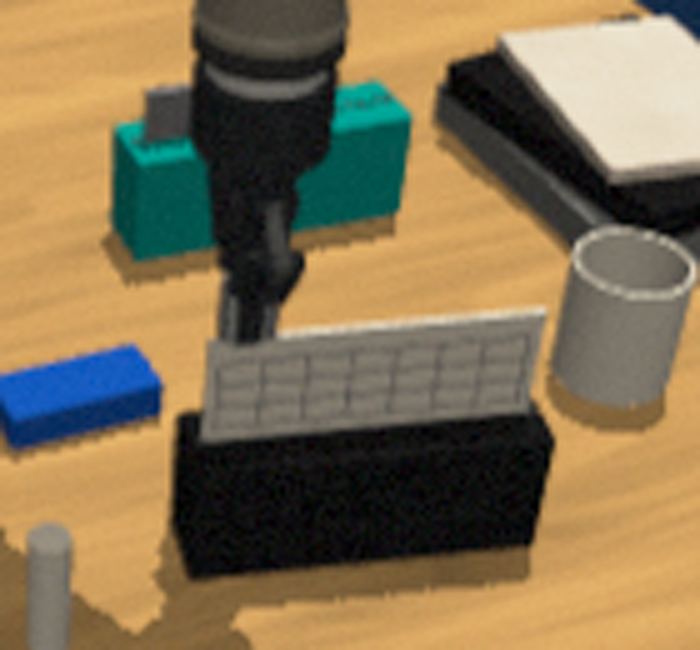

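The card is up at its stop (55 N pull). I ease off, release and rise.

Call:
step_arm --pt "0 0 2 0 1" --pt "0 0 3 0 1" --pt "0 0 3 0 1" --pt "0 0 3 0 0" --pt "0 0 3 0 0" --pt "0 0 3 0 0" --pt "0 0 3 0 0" --pt "0 0 3 0 0" --pt "0 0 -10 0 0" --pt "0 0 -35 0 0" --pt "0 0 -75 0 0" --pt "0 0 -110 0 0" --pt "0 0 -110 0 0" --pt "0 0 -110 0 0" --newtons 50

```text
t: 5.52
eef_pos: [0.5073, 0.1347, 0.3039]
tool_rot: [-0.002, 0.995, -0.102, 0.002]
contact_force: [-1.6, 0.7, -0.9]
gripper_width: 1.003
```

Run:
```python
from h import *
np.set_printoptions(precision=4,suppress=True)
shift([.480,-.289,.25],14.6)
c=save('wrist','wrist4.png');P=fcloud(c).reshape(-1,3)
def sel(x0,x1,y0,y1,z0,z1):
    return (P[:,0]>x0)&(P[:,0]<x1)&(P[:,1]>y0)&(P[:,1]<y1)&(P[:,2]>z0)&(P[:,2]<z1)
m=sel(.46,.58,.08,.36,.155,.17);print('edge',cv2.minAreaRect(P[m][:,:2].astype(np.float32)),np.median(P[m][:,2]))
m=sel(.46,.54,.10,.18,.19,.22);print('tab',m.sum(),cv2.minAreaRect(P[m][:,:2].astype(np.float32)),np.median(P[m][:,2]))
c=save('scene','scene4.png',(330,130,470,260),5);W=cloud(c);P=W.reshape(-1,3)
m=sel(.46,.58,.08,.36,.155,.17);print('edge',cv2.minAreaRect(P[m][:,:2].astype(np.float32)),P[m][:,2].max())
```

```text
t 5.52 pos [0.5073 0.1347 0.3039] ang -11.75 tilt [ 0.0047  0.003  -1.    ] F [-1.6  0.7 -0.9] w 1.003
shift mm [ 59.4 420.6  52.5] spin -26.346120993170302
edge ((0.5257430672645569, 0.22808468341827393), (0.154446542263031, 0.009490393102169037), 77.42515563964844) 0.1626966311481591
tab 532 ((0.5062149167060852, 0.13887296617031097), (0.03394186869263649, 0.008681408129632473), 78.1318130493164) 0.20242132690264197
edge ((0.5224762558937073, 0.21069875359535217), (0.1991528570652008, 0.010268701240420341), 78.45333099365234) 0.1697268183420616
```

View pics/wrist4.png

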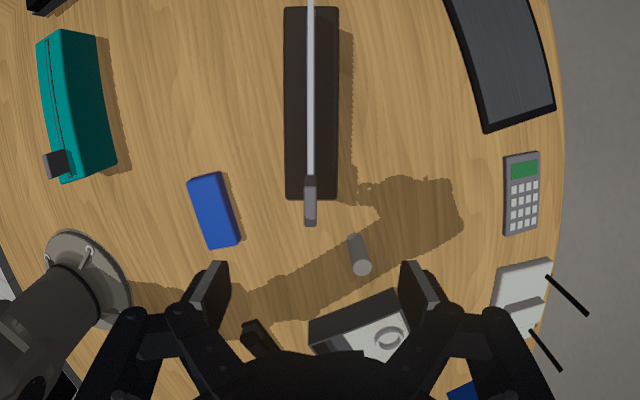

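Card is up (edge at 310,100; tab at 310,200) and the fingers are free. Now over the clip.

Call:
step_arm --pt "20 105 10 -7 0" --pt "40 210 40 -14 0" --pt "59 422 52 -26.3 0" --pt "59 422 52 -26.3 0" --pt "59 422 52 -26.3 0" --pt "59 422 52 -26.3 0" --pt "59 422 52 -26.3 0" --pt "59 422 52 -26.3 0" --pt "59 422 52 -26.3 0" --pt "59 422 52 -26.3 0" --pt "59 422 52 -26.3 0" --pt "59 422 52 -26.3 0" --pt "59 422 52 -26.3 0" --pt "59 422 52 -26.3 0" --pt "59 422 52 -26.3 0" --pt "59 422 52 -26.3 0" --pt "59 422 52 -26.3 0" --pt "59 422 52 -26.3 0"

```text
t: 7.12
eef_pos: [0.4782, -0.2896, 0.2494]
tool_rot: [-0.0, 0.992, 0.128, 0.0]
contact_force: [-0.6, -0.7, 0.1]
gripper_width: 0.998
```

Run:
```python
from h import *
np.set_printoptions(precision=4,suppress=True)
shift([.480,-.291,.25],14.6)
c=save('wrist','wrist5.png');P=fcloud(c).reshape(-1,3)
def sel(x0,x1,y0,y1,z0,z1):
    return (P[:,0]>x0)&(P[:,0]<x1)&(P[:,1]>y0)&(P[:,1]<y1)&(P[:,2]>z0)&(P[:,2]<z1)
m=sel(.42,.56,-.36,-.2,.099,.125);print('handles',m.sum(),cv2.minAreaRect(P[m][:,:2].astype(np.float32)),np.median(P[m][:,2]))
m=sel(.42,.70,-.36,-.08,.056,.069);print('tray',cv2.minAreaRect(P[m][:,:2].astype(np.float32)),np.median(P[m][:,2]))
```

```text
t 7.12 pos [ 0.4782 -0.2896  0.2494] ang 14.66 tilt [ 0.0002  0.0004 -1.    ] F [-0.6 -0.7  0.1] w 0.998
shift mm [ 1.4  1.8 -0.6] spin 0.06227085638755625
handles 614 ((0.48211461305618286, -0.2882481813430786), (0.05476922169327736, 0.03628888353705406), 14.955255508422852) 0.10588710945986221
tray ((0.5419944524765015, -0.22128631174564362), (0.16853249073028564, 0.21033142507076263), 14.49843978881836) 0.06315526418872498
```

View pics/wrist5.png

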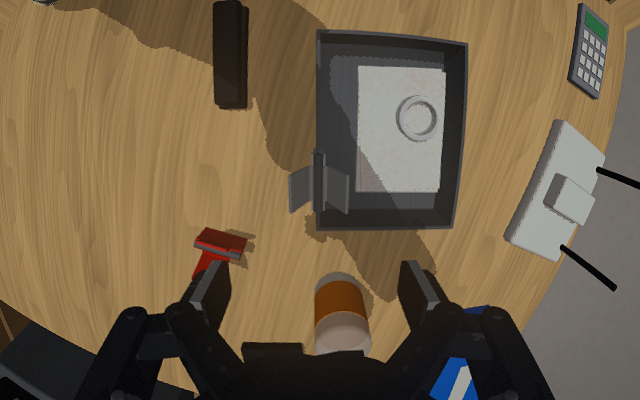

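The wrist view shows the steel clip's V at (289–349,180) astride the front rim and the red one at (218,245), which I leave alone. The clip is about 3 mm to tool +x. I descend and look before squeezing.

Call:
step_arm --pt "3 1 40 0 0" --pt "3 1 80 0 0" --pt "3 1 115 0 0" --pt "3 1 135 0 0" --pt "3 1 146 0 0" --pt "3 1 149 0 0" --pt "3 1 149 0 0.2" --pt "3 1 149 0 0.2" --pt "3 1 149 0 0.2" --newtons 30

```text
t: 7.92
eef_pos: [0.4821, -0.2914, 0.1019]
tool_rot: [0.001, 0.992, 0.127, 0.001]
contact_force: [-0.1, 0.4, 0.1]
gripper_width: 0.796
```

Run:
```python
from h import *
np.set_printoptions(precision=4,suppress=True)
shift([.480,-.291,.25],14.6)
c=save('wrist','wrist6.png')
save('scene','scene6.png',(190,190,320,290),6)
```

```text
t 7.92 pos [ 0.4821 -0.2914  0.1019] ang 14.56 tilt [ 0.0028 -0.0011 -1.    ] F [-0.1  0.4  0.1] w 0.796
shift mm [  -1.5   -0.7 -148.1] spin -0.03520954903470397
```

View pics/wrist6.png

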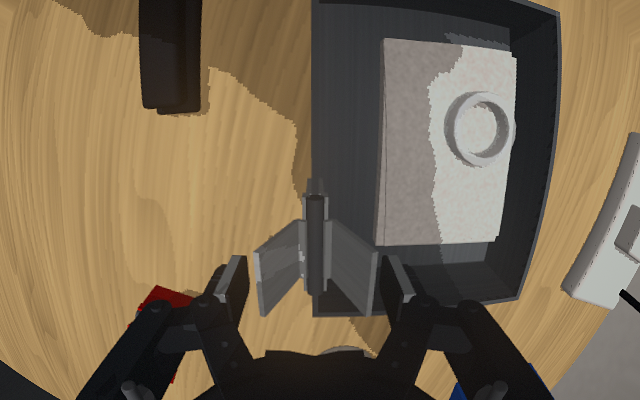

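View pics/scene6.png

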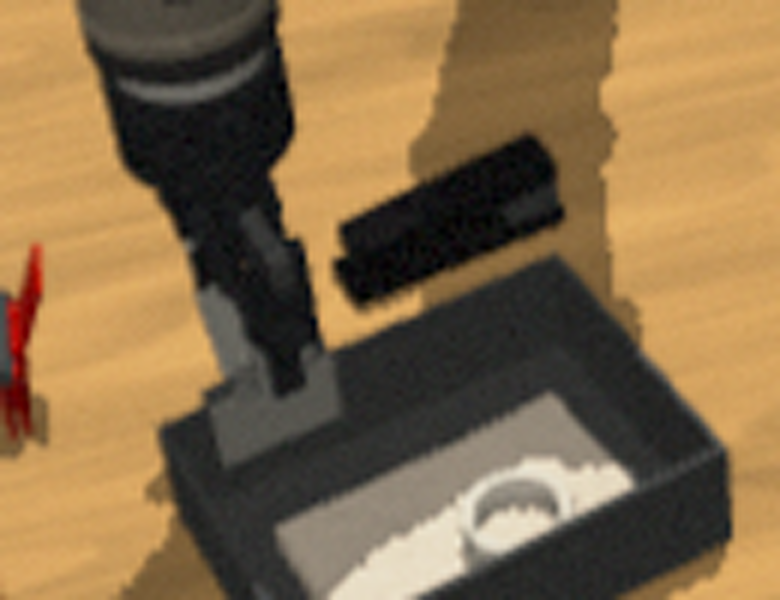

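Handles (255–377 px) are between the pads (247 and 383), well centred along y too. Squeeze.

Call:
step_arm --pt "0 0 0 0 0.4" --pt "0 0 0 0 0.5" --pt "0 0 0 0 0.6" --pt "0 0 0 0 0.7" --pt "0 0 0 0 0.8" --pt "0 0 0 0 1" --pt "0 0 0 0 1" --pt "0 0 0 0 1" --pt "0 0 0 0 1" --pt "0 0 0 0 1" --pt "0 0 0 0 1" --pt "0 0 0 0 1" --newtons 35

```text
t: 9.02
eef_pos: [0.481, -0.2924, 0.1026]
tool_rot: [0.001, 0.992, 0.126, 0.001]
contact_force: [-5.2, 2.0, 19.5]
gripper_width: 0.223
```

Run:
```python
from h import *
np.set_printoptions(precision=4,suppress=True)
shift([.480,-.291,.25],14.6)
c=save('wrist','wrist7.png')
save('scene','scene7.png',(190,190,320,290),6)
```

```text
t 9.02 pos [ 0.481  -0.2924  0.1026] ang 14.5 tilt [ 0.0018 -0.001  -1.    ] F [-5.2  2.  19.5] w 0.223
shift mm [  -0.4   -1.4 -147.4] spin -0.09558462322158334
```

View pics/wrist7.png

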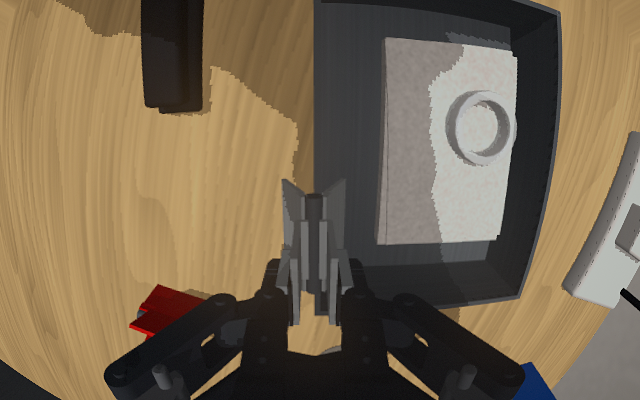

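View pics/scene7.png

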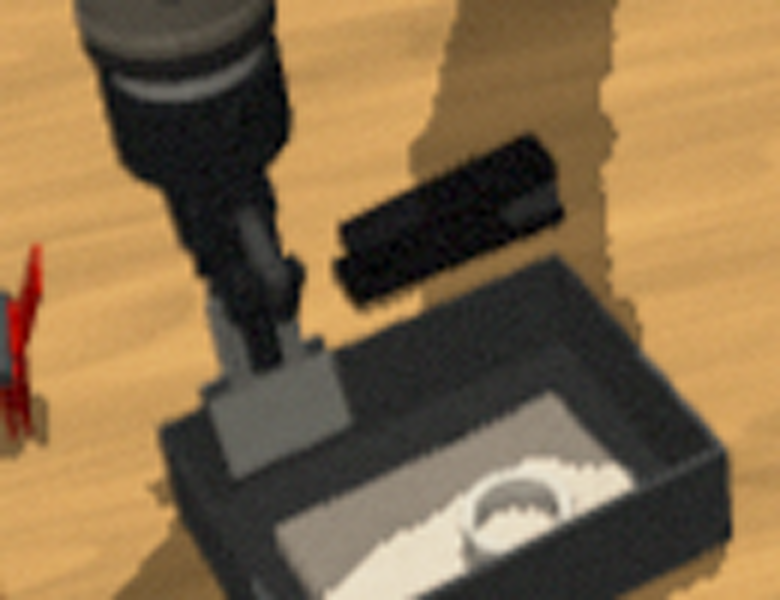

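Opening is 19 mm: handles parallel at the stop, jaws gaping. Lift straight up.

Call:
step_arm --pt "0 0 -4 0 1" --pt "0 0 -15 0 1" --pt "0 0 -35 0 1" --pt "0 0 -65 0 1" --pt "0 0 -105 0 1" --pt "0 0 -145 0 1" --pt "0 0 -180 0 1" --pt "0 0 -200 0 1" --pt "0 0 -210 0 1" --pt "0 0 -210 0 1" --pt "0 0 -210 0 1" --newtons 35

```text
t: 10.03
eef_pos: [0.4807, -0.2903, 0.3096]
tool_rot: [-0.0, 0.992, 0.127, -0.0]
contact_force: [0.2, 0.0, -1.7]
gripper_width: 0.226
```

Run:
```python
from h import *
np.set_printoptions(precision=4,suppress=True)
shift([.525,.231,.31],-11.6)
c=save('wrist','wrist8.png')
save('scene','scene8.png',(190,150,320,250),6)
```

```text
t 10.03 pos [ 0.4807 -0.2903  0.3096] ang 14.59 tilt [-0.0005  0.0007 -1.    ] F [ 0.2  0.  -1.7] w 0.226
shift mm [ 174.2 -493.3   -0.1] spin 26.19206835363792
```

View pics/wrist8.png

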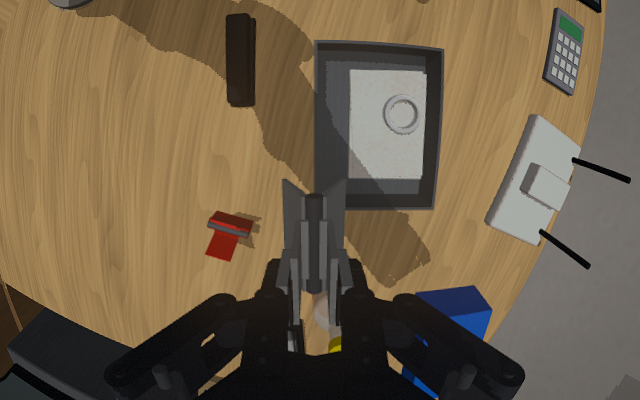

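View pics/scene8.png

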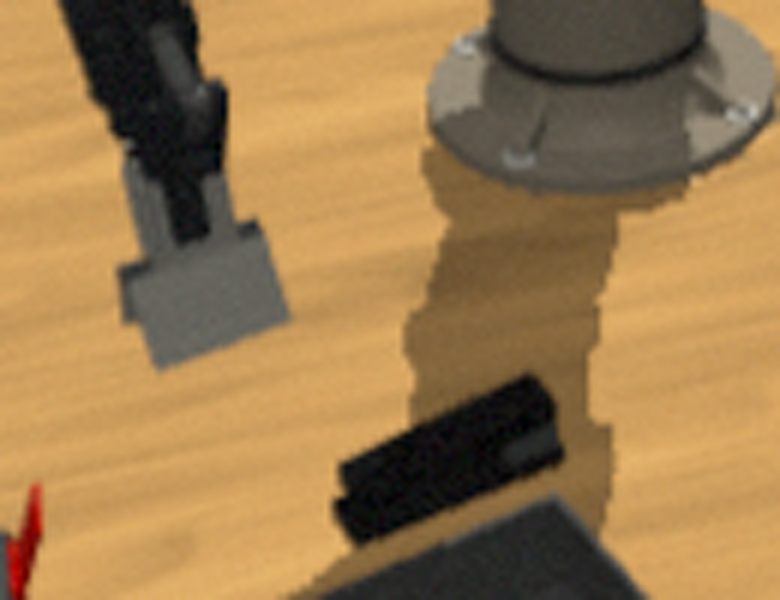

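Call:
step_arm --pt "14 -40 -8 2 1" --pt "28 -80 -15 5 1" --pt "174 -493 -15 26.2 1" --pt "174 -493 -15 26.2 1" --pt "174 -493 -15 26.2 1" --pt "174 -493 -15 26.2 1" --pt "174 -493 -15 26.2 1" --pt "174 -493 -15 26.2 1" --pt "174 -493 -15 26.2 1" --pt "174 -493 -15 26.2 1" --pt "174 -493 -15 26.2 1" --pt "174 -493 -15 26.2 1" --pt "174 -493 -15 26.2 1" --pt "174 -493 -15 26.2 1" --pt "174 -493 -15 26.2 1" --pt "174 -493 -15 26.2 1" --pt "174 -493 -15 26.2 1" --pt "174 -493 -15 26.2 1" --pt "174 -493 -15 26.2 1"

```text
t: 11.72
eef_pos: [0.5256, 0.2286, 0.3252]
tool_rot: [0.0, 0.995, -0.103, -0.0]
contact_force: [0.3, 0.5, -0.7]
gripper_width: 0.227
```

Run:
```python
from h import *
np.set_printoptions(precision=4,suppress=True)
shift([.525,.231,.26],-11.6)
c=save('wrist','wrist9.png')
P=fcloud(c).reshape(-1,3)
def sel(x0,x1,y0,y1,z0,z1):
    return (P[:,0]>x0)&(P[:,0]<x1)&(P[:,1]>y0)&(P[:,1]<y1)&(P[:,2]>z0)&(P[:,2]<z1)
m=sel(.46,.60,.08,.36,.155,.17);print('edge',m.sum(),cv2.minAreaRect(P[m][:,:2].astype(np.float32)),np.median(P[m][:,2]))
c=save('scene','scene9.png',(330,90,460,240),5)
c=save('top','top9.png',(190,110,310,200),6)
```

```text
t 11.72 pos [0.5256 0.2286 0.3252] ang -11.77 tilt [-0.0003 -0.0001 -1.    ] F [ 0.3  0.5 -0.7] w 0.227
shift mm [-1.  -2.3 65.2] spin -0.17076548895079213
edge 479 ((0.5332387685775757, 0.2679876387119293), (0.09017752856016159, 0.0038525417912751436), 78.28536224365234) 0.16268458392308102
```

View pics/wrist9.png

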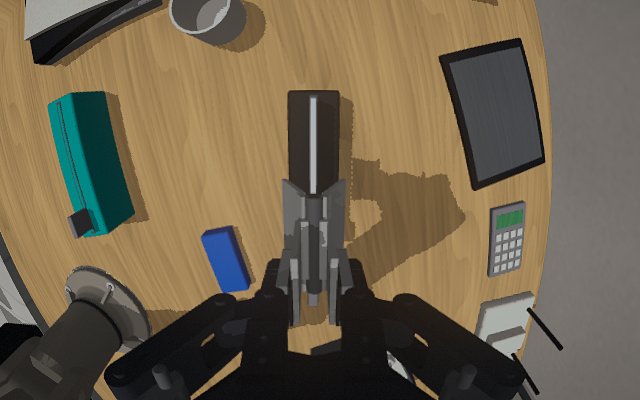

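View pics/scene9.png

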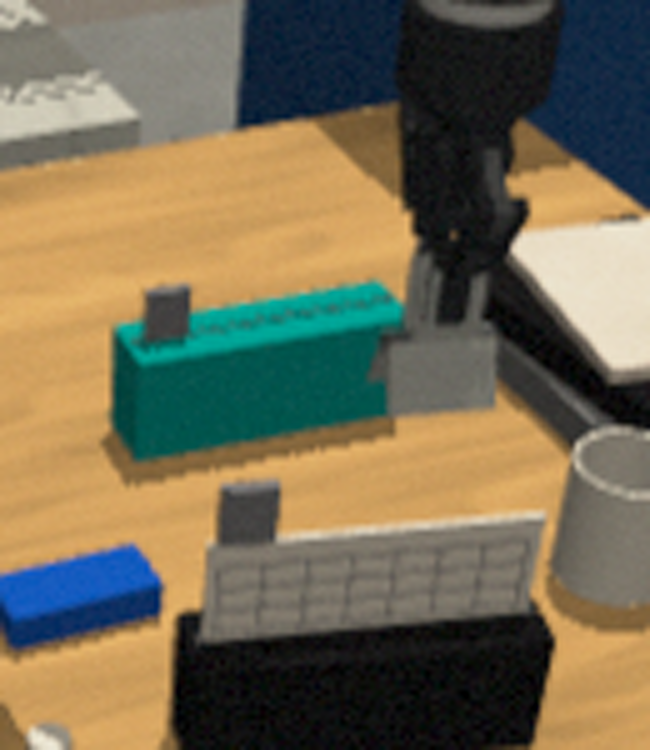

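The clip's still firmly held, with the slot (313,150) between the jaw plates. Descend partway with a −1 mm x correction and recheck.

Call:
step_arm --pt "-1 -2 20 0 1" --pt "-1 -2 45 0 1" --pt "-1 -2 60 0 1" --pt "-1 -2 65 0 1" --pt "-1 -2 65 0 1" --pt "-1 -2 65 0 1" --pt "-1 -2 65 0 1"

```text
t: 12.45
eef_pos: [0.5256, 0.2325, 0.2616]
tool_rot: [-0.001, 0.995, -0.101, 0.001]
contact_force: [-0.7, 0.2, -1.2]
gripper_width: 0.222
```

Run:
```python
from h import *
np.set_printoptions(precision=4,suppress=True)
shift([.525,.231,.215],-11.6)
c=save('wrist','wrist10.png',(220,80,420,340),3 and 2.3)
P=fcloud(c).reshape(-1,3)
def sel(x0,x1,y0,y1,z0,z1):
    return (P[:,0]>x0)&(P[:,0]<x1)&(P[:,1]>y0)&(P[:,1]<y1)&(P[:,2]>z0)&(P[:,2]<z1)
m=sel(.46,.60,.2,.36,.155,.17);r=cv2.minAreaRect(P[m][:,:2].astype(np.float32));print('edge',m.sum(),r,np.median(P[m][:,2]))
e=np.array([.9796,-.2011]);print('edge ex',np.array(r[0])@e, 'tcp ex',bot.get_obs()['eef_pos'][:2]@e)
# jaw tips: histogram of points between z .175-.21
m=sel(.46,.60,.2,.30,.172,.215);ex=P[m][:,:2]@e;ey=P[m][:,:2]@np.array([.2011,.9796]);z=P[m][:,2]
for zl in np.arange(.172,.215,.006):
    k=(z>=zl)&(z<zl+.006)
    if k.sum(): print(zl.round(3),k.sum(),np.percentile(ex[k],[0,25,50,75,100]),ey[k].min(),ey[k].max())
c=save('scene','scene10.png',(330,90,460,240),5)
```

```text
t 12.45 pos [0.5256 0.2325 0.2616] ang -11.64 tilt [ 0.0018  0.0012 -1.    ] F [-0.7  0.2 -1.2] w 0.222
shift mm [-0.4  1.6 46.6] spin -0.043822183673967174
edge 551 ((0.5359103083610535, 0.2795768976211548), (0.06661873310804367, 0.004234199412167072), 78.25663757324219) 0.1626439020653674
edge ex 0.46875482395887375 tcp ex 0.46818227559871056
0.19 296 [0.4474 0.4486 0.4497 0.488  0.4894] 0.3170246740552221 0.36759351264893714
0.196 465 [0.4494 0.4511 0.4843 0.4858 0.4875] 0.3201823329974145 0.3678035068553246
0.202 403 [0.4514 0.4534 0.4556 0.4832 0.4852] 0.32283222009126894 0.3676377212097647
0.208 358 [0.4543 0.4559 0.458  0.4809 0.4826] 0.3316781880084139 0.36784255889813877
0.214 41 [0.4572 0.4576 0.4579 0.4792 0.4796] 0.3479156743103064 0.36712467137011284
```

View pics/wrist10.png

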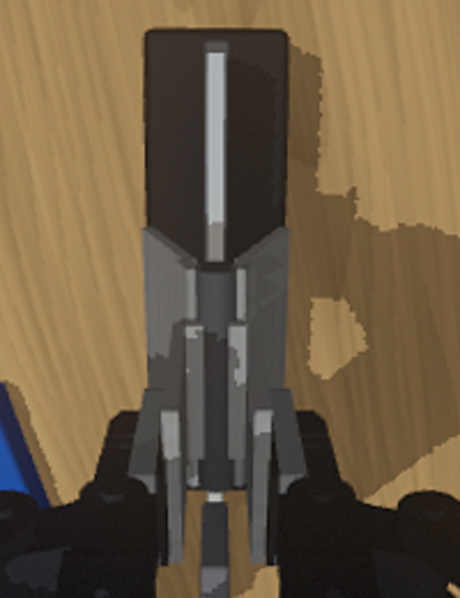

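View pics/scene10.png

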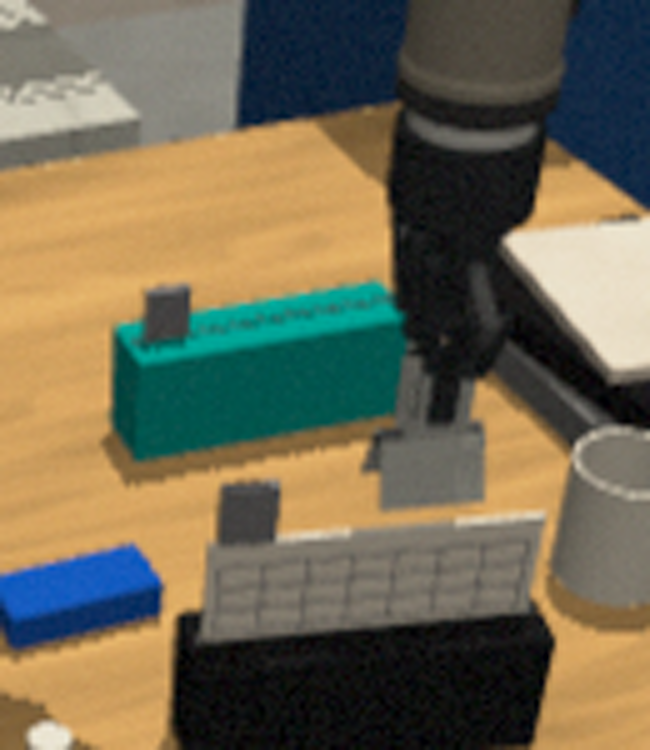

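Jaw mid-plane (0.4684) and card edge (0.4688) agree within 0.5 mm across the card. Tips are about 27 mm above the edge. Lower 46 mm so the edge ends about 19 mm inside the jaws.

Call:
step_arm --pt "0 0 8 0 1" --pt "0 0 18 0 1" --pt "0 0 28 0 1" --pt "0 0 36 0 1" --pt "0 0 42 0 1" --pt "0 0 46 0 1" --pt "0 0 46 0 1" --pt "0 0 46 0 1" --pt "0 0 46 0 1" --pt "0 0 46 0 1"

```text
t: 13.38
eef_pos: [0.5252, 0.2324, 0.2148]
tool_rot: [-0.0, 0.995, -0.101, 0.0]
contact_force: [-0.4, -0.6, -0.4]
gripper_width: 0.224
```

Run:
```python
from h import *
np.set_printoptions(precision=4,suppress=True)
shift([.525,.231,.215],-11.6)
c=save('wrist','wrist11.png',(220,80,420,340),2.3)
P=fcloud(c).reshape(-1,3)
def sel(x0,x1,y0,y1,z0,z1):
    return (P[:,0]>x0)&(P[:,0]<x1)&(P[:,1]>y0)&(P[:,1]<y1)&(P[:,2]>z0)&(P[:,2]<z1)
m=sel(.46,.60,.2,.36,.155,.17);e=np.array([.9796,-.2011])
ex=P[:,:2]@e
m&=abs(ex-.4688)<.005
r=cv2.minAreaRect(P[m][:,:2].astype(np.float32));print('edge',m.sum(),r,np.median(P[m][:,2]),'ex',np.median(ex[m]))
m=sel(.46,.60,.2,.30,.13,.175)&(abs(ex-.4688)>.006)
for zl in np.arange(.136,.175,.006):
    k=m&(P[:,2]>=zl)&(P[:,2]<zl+.006)
    if k.sum(): print(zl.round(3),k.sum(),np.percentile(ex[k],[0,25,50,75,100]))
c=save('scene','scene11.png',(330,110,460,240),5.5)
S=cloud(c).reshape(-1,3);k=(abs(S[:,:2]@e-.4688)<.02)&(S[:,2]>.15)&(S[:,2]<.17)&(S[:,1]>.1)&(S[:,1]<.34);print('scene card top z',np.percentile(S[k][:,2],[90,98]))
c=save('top','top11.png',(190,110,310,200),6)
```

```text
t 13.38 pos [0.5252 0.2324 0.2148] ang -11.64 tilt [ 0.0008  0.0006 -1.    ] F [-0.4 -0.6 -0.4] w 0.224
shift mm [ 0.1  1.4 -0.2] spin -0.036021091260721505
edge 725 ((0.5371297597885132, 0.2867719233036041), (0.05254127457737923, 0.00411841319873929), 78.31890869140625) 0.16260644730137666 ex 0.4681934290716893
0.142 224 [0.4469 0.4478 0.4486 0.4877 0.4889]
0.148 446 [0.4484 0.4501 0.4844 0.4857 0.4874]
0.154 403 [0.4506 0.4522 0.4536 0.4831 0.485 ]
0.16 420 [0.4532 0.4551 0.4577 0.4806 0.4824]
0.166 130 [0.4563 0.4572 0.4754 0.4786 0.4794]
0.172 31 [0.458  0.4599 0.4626 0.4762 0.4778]
scene card top z [0.1663 0.1689]
```

View pics/wrist11.png

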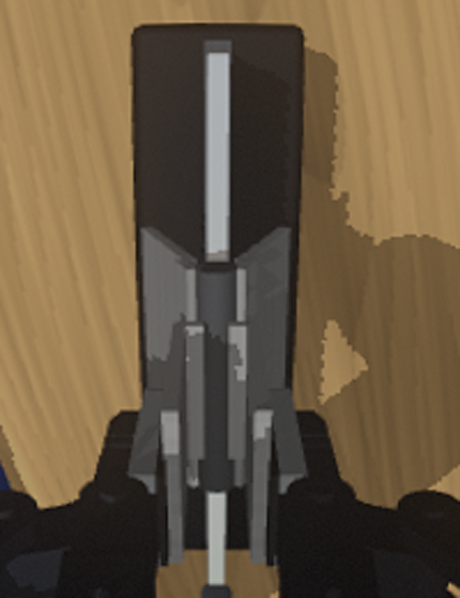

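View pics/scene11.png

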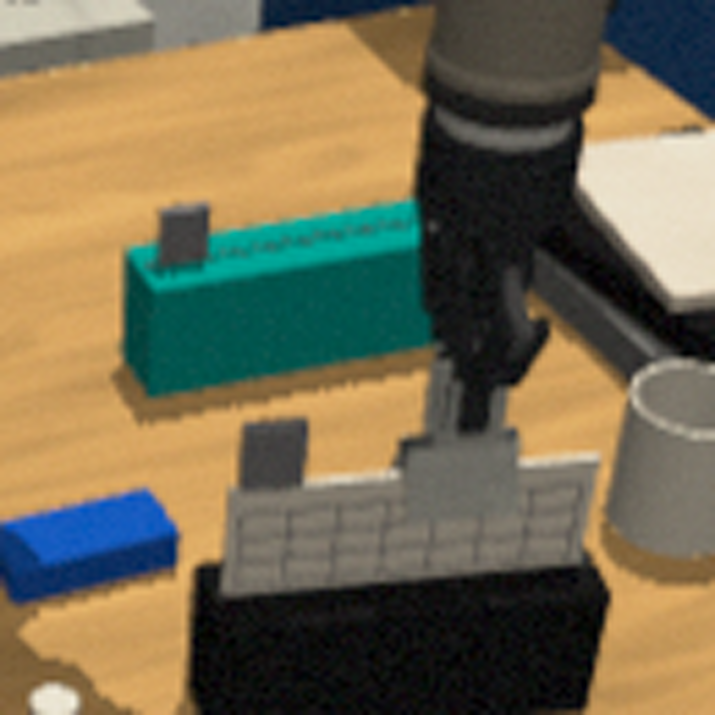

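The card sits centred between the jaws, within 0.3 mm. The edge is about 19 mm above the tips and about 18 mm below the hinge, and there is no contact force. Handing in.

Run:
```python
from h import *
shift([.525,.231,.215],-11.6)
print(bot.hand_in())
```

```text
t 13.53 pos [0.525  0.2324 0.2146] ang -11.64 tilt [ 5.e-04  4.e-04 -1.e+00] F [ 0.7 -0.4 -0.2] w 0.224
shift mm [ 0.2  1.4 -0.4] spin -0.03504557554975918
the job is handed in; nothing more can be done
None
```

I pulled the card up to its stop, where the pull reached 55 N, and let go of the tab. I then squeezed the steel clip fully open (19 mm over the handles), lifted it off the tray rim and lowered it over the bare edge beside the tab. I handed in at 13.5 s, still holding the clip squeezed at a 35 N grip setting.

**Last checks:**
- **Centring:** the middle of the jaws is within about 0.3 mm of the card's plane.
- **Depth:** the card's edge is about 19 mm above the jaw tips and about 18 mm below the hinge.
- **Contact:** the force on the tool is under 1 N, so nothing of the clip appears to touch card or sleeve.
- **Card:** its edge read 162.6 mm on the wrist camera just before hand-in. That camera reads about 1.5 mm high, so this fits the 161 mm stop.
- **Other things:** in the pictures I viewed, the sleeve look-alike, the red clip and the other bystanders were where they started. I did not check them all again at the end.

**What disagreed:**
- **Wrist camera:** it put the tab about 4 mm further along the edge than the other cameras, which leaves the clip's position along the edge uncertain by a few mm. The edge is bare for well beyond that on both sides.
- **Card travel:** the gripper rose about 67 mm rather than 70 during the pull. I took the force at the stop and the height readings as confirmation that the card was fully up.
- **Scene camera:** a rough reading put the card's top at 166–169 mm. I discounted it as probably catching clip pixels.

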